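# Charge a milling cup with two grinding balls from the plunger dispenser

## Robot

A 6-joint arm with a two-finger parallel gripper is mounted at the origin on a cart in front of the work surface, level with it; the furniture and walls round the work are solid. World frame = base frame: x ahead of the robot, y to its left, z up, the work surface at z = 0. Lengths are in m, angles in rad, forces in N, time in s.
With the tool pointing down it reaches from about 0.35 to 0.775 m from the base axis. Payload 7.3 kg.
Tool frame: the origin (TCP) lies at the centre of the arm's flange, where the gripper is bolted on; the fingertips stand 178 mm ahead of it and the grasp point (between the pads) lies 159 mm ahead of it; x points along the fingers, y is the direction in which the jaws open and shut, and the axes are right-handed (so a half turn about x gives the same grasp; the last joint's range is limited). The gripper opens to 92 mm and grips with 3 to 60 N. Pads are 19 mm wide; open, the fingers measure 130 mm over their backs; the gripper's body (75 mm by 190 mm) begins 47 mm behind the grasp point.
Start: joints at [-1.33, 0.342, 1.524, -0, 1.275, -0.146], TCP at [0.198, -0.486, 0.405] pointing down, gripper open.
Joint ranges: [-2.53, 2.53], [-0.77, 2.02], [0.04, 2.7], [-1, 4.14], [0.28, 2.66], [-3.11, 3.11]. Speed limits (rad/s): [2.57, 2.57, 3.14, 3.14, 3.14, 3.14].

## Interface

Orientations are given as [roll, pitch, yaw] about the fixed x, y, z axes, in that order (R = Rz(yaw) Ry(pitch) Rx(roll)).
In Python, from cell import readout, cams, workorder gives the robot as it stands.
- The arm moves only by the shell command python3 -m inch 'ROWS' [FORCE]. ROWS is text: rows parted by semicolons, each of 5 numbers parted by spaces: the shift along the world's x, y, z in mm, then the turn about the world's z in rad, then the opening, from 0 (shut) to 1 (fully open). A call has 1 to 8 rows; each row shifts and turns the commanded pose from where the row before left it; what a row does not reach is not made up. A row lasts 1/12 s, in which the tool goes at most 41.7 mm and 7.16 degrees, less where a joint would pass 70% of its speed; a pose out of reach is approached as far as the arm can. A call is refused whole if a number of a shift passes 41.7 or a number of a turn 0.125, either way. A call with a gripper value outside its range is refused whole. The fingers move at their own pace and stop on an object; FORCE is the grip in N (left out, the last holds). Time passes only in rows, so rows that do not move let the fingers close. It gives the time, the measured TCP pose, the force and the opening at its end, in the units of the state.
- readout.observe(): the state, without advancing time (a new reading comes with each control period).
- cams.read_camera(name): name is "scene" or "top" or "wrist"; returns a dict with "color" (420x560x3 uint8, red, green, blue), "fx", "fy", "cx", "cy" (pixels), "dist_coeffs" ([k1, k2, p1, p2, k3] as OpenCV has them; the pictures are not rectified), "world_to_cam" (4x4, takes a point from world to camera coordinates); the wrist camera has in their place "T_tool_cam" (4x4, takes a point from camera to tool coordinates, whose origin is the TCP and whose axes are the tool frame's). Camera axes: x right, y down, z forward; pixel columns grow to the right and rows downward; lengths in m; the calibration is good to about 2 mm. A picture is of the moment at which its call begins: read the wrist's pose just before it. There is no depth.
- workorder.hand_in(): hands the job in, once; it reports no verdict.
The state is a dict: "time": time; "qpos": joint angles; "qvel": joint speeds; "joint_efforts": joint torques, N m; "tool_pos": TCP position; "tool_rot": TCP orientation; "contact_force": force on the tool from outside, world axes, zero at the start; "torque": the same for the moment, N m; "opening": finger opening in m.
Only numpy, scipy, OpenCV 4.12 (cv2) and the standard library are available. Lean on these libraries where they do the work, as an engineer would, in place of code of your own. Each camera call takes 0.05 s, during which the arm holds its last target.

## Task

Stand the empty white sample cup on the ball dispenser's plate, under the spout and against the two locating pins, then give the spring plunger two full strokes so that exactly two grinding balls drop into the cup. Each stroke must go right down until you feel the stop, wait there a moment for the ball to roll out, and come all the way back up before the next; ease onto the stop and do not lean on it. Leave the cup standing where it is with its two balls, and leave the small beaker alone.

Things in the scene. Friction and masses are not known exactly. Their poses are not given: they have to be found in the camera images.
- dispenser: Grinding-ball dispenser, fixed. Origin: centre of the underside of its grey base plate (205 x 96 x 6 mm); frame +x runs from spout to magazine, +z up. The head (housing, spout, magazine, plunger) is clamped on a post 0 to 20 mm above its lowest setting, as the last user left it; that height is not reported: feel for it. Brittle clear cheeks: at most 20 N anywhere on it.
- spout_foot (a point): Point on the plate (6 mm above the worktop) straight below the spout's tip, frame x -0.046. The spout, 22 mm wide, lies 50 to 85 mm above the worktop and reaches 9 mm in over the cup's rear rim. Behind it the housing (34 x 34 mm, 148 to 168 mm high) begins at frame x +0.003, then the ball magazine to x +0.105. A clamp knob sticks out 35 mm on the +y side.
- plunger_axis (a point): Point on the plate (6 mm above the worktop) straight below the plunger: a black round press cap, 33 mm across, flat top 186 to 206 mm above the worktop when up (depends on the head setting). Travels 24 mm straight down against a spring (4.5 N at the top, 10.5 N at the bottom) onto a hard stop ring, where the force climbs steeply (meet it at no more than about 10 mm/s); springs back when let go.
- nest (a point): Point on the plate (6 mm above the worktop) where the middle of the cup's underside belongs, frame x -0.060, in a scribed circle; at most 13 mm off. Two pins (8 mm across, 16 mm high) stand 18.5 mm behind it and 18.5 mm to either side, just clear of the cup's wall. Axes as the dispenser.
- cup_center (a point): Middle of the empty white sample cup, half-way up (19.5 mm above its underside), z along its axis. Round, open, 39 mm high, 42 mm across the wall, 47 mm across the lip in its top 5 mm, walls 2 mm, about 50 g. It starts on the worktop right or left of the dispenser; the small beaker is on the other side.
- cup: The same cup; origin at the centre of its underside. Right of the work (y below -0.12) stands a balance with a glass shield and open lid, 0.32 m high; left of it (y above 0.27) a hotplate about 0.1 m high.
- small_beaker_center (a point): Bystander: middle of a small glass beaker, 45 mm across and 57 mm high; leave it standing where it is.
- ball_1_c (a point): Centre of grinding ball 1, a 15 mm steel ball of 14 g; it waits in the plunger's pocket. The pocket takes one ball when the plunger is fully up and lets it out into the spout only in the last 1 mm before the stop; the ball needs about 0.5 s to roll out, and the next as long to roll in once the plunger is up again.
- ball_2_c (a point): Centre of grinding ball 2, a 15 mm steel ball of 14 g; it is number 2 in the queue that runs up the magazine.
- ball_3_c (a point): Centre of grinding ball 3, a 15 mm steel ball of 14 g; it is number 3 in the queue that runs up the magazine. It must stay in the dispenser.
- ball_4_c (a point): Centre of grinding ball 4, a 15 mm steel ball of 14 g; it is number 4 in the queue that runs up the magazine. It must stay in the dispenser.
- ball_5_c (a point): Centre of grinding ball 5, a 15 mm steel ball of 14 g; it is number 5 in the queue that runs up the magazine. It must stay in the dispenser.
Things that resemble listed ones, but are neither listed nor needed, are in the scene too. Leave any orange or turquoise look-alike of the cup alone.

How it is judged:
By the outcome, as a careful person would: the job done as asked, in the order asked, and still so for the second after the job is handed in, with the robot touching nothing.
It also fails if it takes over 70 s, if anything falls off the work surface, if the arm or the gripper's body presses on something with over 40 N, if the wrist force passes 120 N, or if a joint passes its speed limit or range.

## Working session

There is one attempt and no reset: what is moved stays moved. The work goes in short steps, Python scripts to look and compute and a shell command to move; the robot and the scene stay as the last step left them, time stands still between calls to the robot, and variables do not carry over. Pictures are saved under pics/ and viewed, and the job is handed in when it is done.

```bash
ls; mkdir -p pics; cat > h.py <<'E'
import numpy as np,cv2
from cell import readout,cams,workorder
def snap(name,fn):
    s=readout.observe(); c=cams.read_camera(name)
    cv2.imwrite('pics/'+fn,cv2.cvtColor(c['color'],cv2.COLOR_RGB2BGR))
    np.savez('pics/'+fn[:-4]+'.npz',pos=s['tool_pos'],rot=s['tool_rot'],**{k:np.array(v) for k,v in c.items()})
    return s,c
E
python3 - <<'E'
from h import *
for n in('scene','top','wrist'):
    s,c=snap(n,n+'1.png')
print(s)
E
```

```text
pics
{'time': 0.1, 'qpos': array([-1.32999609e+00,  3.42624928e-01,  1.52491824e+00, -1.72536565e-05,
        1.27540482e+00, -1.46018556e-01]), 'qvel': array([-0.00080467, -0.00164631, -0.00211533, -0.00044548, -0.00103143,
        0.00161592]), 'joint_efforts': array([ 1.66164737e-03, -4.32005882e+01, -2.44694191e+01,  7.20251631e-02,
        5.26625512e-02, -4.25681242e-05]), 'tool_pos': array([ 0.19803244, -0.48608304,  0.40413003]), 'tool_rot': array([-1.7046417 ,  1.56944089,  1.82377478]), 'contact_force': array([0.52591456, 0.27891456, 0.43169264]), 'torque': array([0.00488903, 0.0264303 , 0.04245003]), 'opening': 0.09174321128053296}
```

View pics/scene1.png

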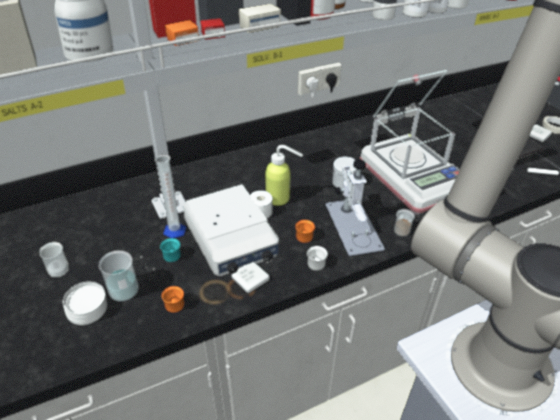

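View pics/top1.png

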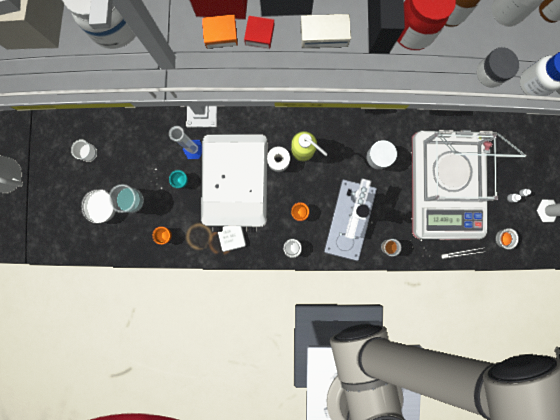

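View pics/wrist1.png

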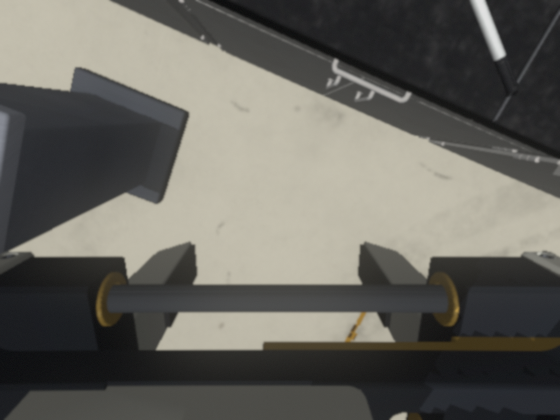

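The scene picture shows the white cup at about (317,258), the dispenser at about (355,215) and the beaker at about (404,222). In the top view the cup is at (292,247), the plate spans about (327-377, 180-260) and an orange look-alike stands at (300,211). I'll zoom in on these.

```bash
python3 - <<'E'
import cv2
i=cv2.imread('pics/top1.png')[165:275,270:420]
cv2.imwrite('pics/top1z.png',cv2.resize(i,None,fx=5.3,fy=5.3,interpolation=cv2.INTER_CUBIC))
i=cv2.imread('pics/scene1.png')[140:285,285:435]
cv2.imwrite('pics/scene1z.png',cv2.resize(i,None,fx=4,fy=4,interpolation=cv2.INTER_CUBIC))
E
```

```text
(no output)
```

View pics/top1z.png

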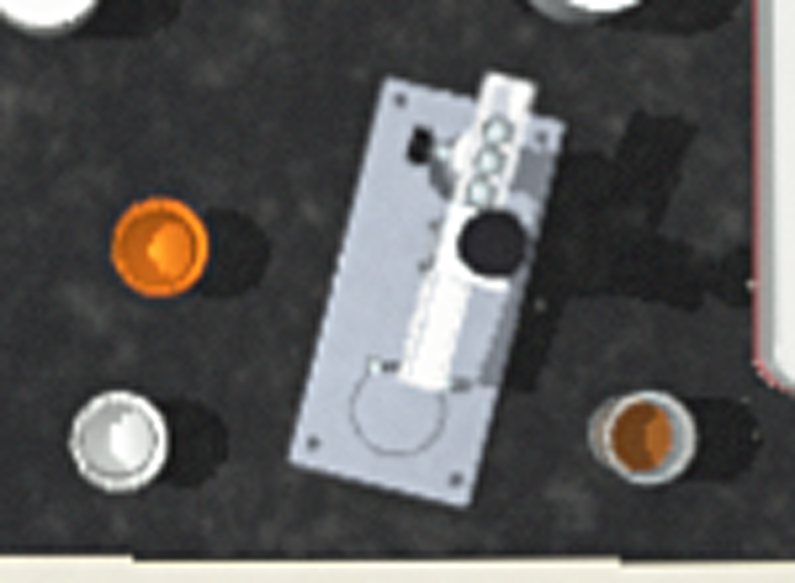

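View pics/scene1z.png

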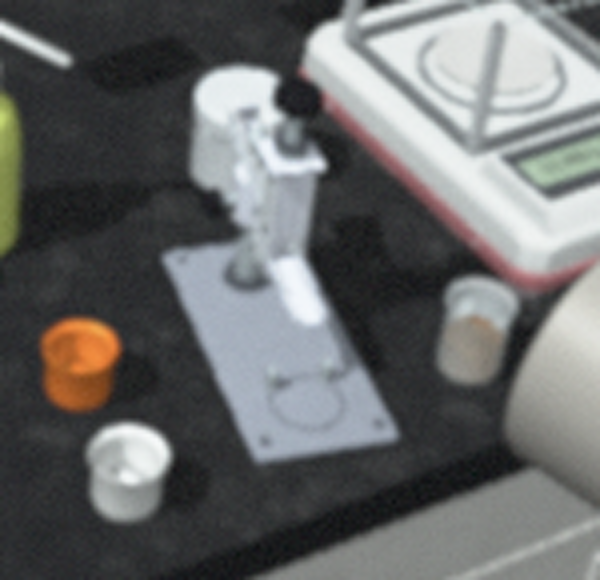

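```bash
cat >> h.py <<'E'
def cast(c,uv,z,T=None):
    K=np.array([[c['fx'],0,c['cx']],[0,c['fy'],c['cy']],[0,0,1]],float)
    p=cv2.undistortPoints(np.array([[uv]],float),K,np.array(c['dist_coeffs'],float))[0,0]
    M=np.linalg.inv(c['world_to_cam']) if T is None else T
    o=M[:3,3]; d=M[:3,:3]@np.array([p[0],p[1],1]); return o+d*(z-o[2])/d[2]
def proj(c,P,M=None):
    K=np.array([[c['fx'],0,c['cx']],[0,c['fy'],c['cy']],[0,0,1]],float)
    M=np.array(c['world_to_cam']) if M is None else M
    r,_=cv2.Rodrigues(M[:3,:3]); return cv2.projectPoints(np.array(P,float).reshape(-1,3),r,M[:3,3],K,np.array(c['dist_coeffs'],float))[0][:,0]
def load(fn):
    return dict(np.load('pics/'+fn+'.npz'))
E
python3 - <<'E'
from h import *
c=load('top1')
f=lambda u,v:((u+.5)/5.3-.5+270,(v+.5)/5.3-.5+165)
C=[cast(c,f(*p),.006) for p in[(387,78),(565,122),(470,507),(290,462)]]
for p in C: print('corner',p)
print([np.linalg.norm(C[i]-C[i-1]) for i in range(4)])
o=np.mean(C,0); x=(C[0]+C[1]-C[2]-C[3]); x/=np.linalg.norm(x); y=np.array([-x[1],x[0],0])
print('origin',o,'yaw',np.arctan2(x[1],x[0]))
print('nest',o-.06*x,'circle seen',cast(c,f(398,410),.006))
cap=[cast(c,f(492,243),z) for z in(.186,.206)]
for p in cap: q=p-o; print('cap',p,q@x,q@y)
print('cup top',cast(c,f(120,442),.039),'widths',cast(c,f(71,442),.039),cast(c,f(169,442),.039))
print('beaker top',cast(c,f(650,437),.057)); print('orange',cast(c,f(160,247),.039))
c2=load('scene1'); g=lambda u,v:((u+.5)/4-.5+285,(v+.5)/4-.5+140)
print('cup scene',cast(c2,g(130,458),.039)); print('circ scene',cast(c2,g(307,403),.006))
print([cast(c2,g(*p),.006) for p in[(398,437),(260,462)]])
P=np.linalg.inv(c['world_to_cam']);print(P[:3,3],np.linalg.inv(c2['world_to_cam'])[:3,3])
# cap height via triangulation
for z in np.arange(.18,.215,.005): print(z,cast(c2,g(298,95),z),cast(c,f(492,243),z))
E
```

```text
corner [0.60697818 0.0692053  0.006     ]
corner [ 0.58536538 -0.0232476   0.006     ]
corner [0.38708319 0.02520071 0.006     ]
corner [0.40950665 0.11792953 0.006     ]
[np.float64(0.20339383348099774), np.float64(0.09494552272128357), np.float64(0.2041153224208962), np.float64(0.0954014962205254)]
origin [0.49723335 0.04727198 0.006     ] yaw -0.2407746411891653
nest [0.43896414 0.06157928 0.006     ] circle seen [0.43650982 0.06271935 0.006     ]
cap [0.51512284 0.04323385 0.186     ] 0.018336358275349168 0.0003441926474273277
cap [0.51429882 0.04640871 0.206     ] 0.016779037772941752 0.00323097756677902
cup top [0.42007947 0.20559118 0.039     ] widths [0.41983078 0.23000945 0.039     ] [0.42031521 0.1811666  0.039     ]
beaker top [ 0.42500955 -0.05686385  0.057     ]
orange [0.51753406 0.18654408 0.039     ]
cup scene [0.41653351 0.20714276 0.039     ]
circ scene [0.43637299 0.06274708 0.006     ]
[array([0.38497104, 0.02790313, 0.006     ]), array([0.40505771, 0.118411  , 0.006     ])]
[0.46610825 0.23207983 1.37563259] [-0.29294855  0.6719122   0.8999571 ]
0.18 [0.52693678 0.03360803 0.18      ] [0.51537005 0.04228139 0.18      ]
0.185 [0.52124279 0.03804097 0.185     ] [0.51516405 0.04307511 0.185     ]
0.19 [0.5155488 0.0424739 0.19     ] [0.51495804 0.04386882 0.19      ]
0.195 [0.50985482 0.04690683 0.195     ] [0.51475203 0.04466254 0.195     ]
0.2 [0.50416083 0.05133976 0.2       ] [0.51454602 0.04545625 0.2       ]
0.20500000000000002 [0.49846684 0.05577269 0.205     ] [0.51434002 0.04624997 0.205     ]
0.21000000000000002 [0.49277285 0.06020563 0.21      ] [0.51413401 0.04704369 0.21      ]
0.21500000000000002 [0.48707887 0.06463856 0.215     ] [0.513928  0.0478374 0.215    ]
```

```bash
cat >> h.py <<'E'
from scipy.spatial.transform import Rotation as Ro
O=np.array([.4965,.0475,.006]); YAW=-.2408
X=np.array([np.cos(YAW),np.sin(YAW),0]);Y=np.array([-X[1],X[0],0])
def st():
    s=readout.observe(); R=Ro.from_euler('xyz',s['tool_rot']).as_matrix()
    q=s['tool_pos']-O; a=np.arctan2(R[1,1],R[0,1])
    print('t %.2f'%s['time'],'pos',np.round(s['tool_pos'],4),'tip z %.4f'%(s['tool_pos'][2]-.178),'frame',np.round([q@X,q@Y],4),'jaw ang',round(a,3),'approach',np.round(R[:,0],3),'F',np.round(s['contact_force'],2),'open',round(s['opening'],4),'q6',round(s['qpos'][5],2))
    return s,R
E
python3 - <<'E'
from h import *
st()
c=load('top1');f=lambda u,v:((u+.5)/5.3-.5+270,(v+.5)/5.3-.5+165)
for z in np.arange(.1,.26,.02):
    p=cast(c,f(510,78),z)-O; print(z,p@X,p@Y)
p=[cast(c,f(u,v),.09)-O for u,v in[(403,380),(450,387)]]
print('spout tip',[(a@X,a@Y) for a in p])
hp=[cast(c,uv,.1) for uv in[(202,226),(267,226)]];print('hotplate front',hp)
print('balance',cast(c,(413,240),.03),cast(c,(520,135),.3))
E
```

```text
t 0.15 pos [ 0.1981 -0.4861  0.4042] tip z 0.2262 frame [-0.1626 -0.5894] jaw ang -1.184 approach [-0.     0.001 -1.   ] F [-0.16  1.16  0.01] open 0.0917 q6 -0.15
0.1 0.10496071431892798 -0.0015576332585533152
0.12000000000000001 0.10216219517879549 0.0011635901650145664
0.14 0.09936367603866289 0.003884813588582424
0.16000000000000003 0.09656515689853051 0.006606037012150333
0.18000000000000002 0.09376663775839793 0.009327260435718191
0.2 0.09096811861826543 0.0120484838592861
0.22000000000000003 0.08816959947813295 0.014769707282853982
0.24000000000000002 0.08537108033800045 0.017490930706421867
spout tip [(np.float64(-0.04803975320602135), np.float64(0.012191654515495337)), (np.float64(-0.045713218508567244), np.float64(-0.010674268181063488))]
hotplate front [array([0.47505007, 0.43608096, 0.1       ]), array([0.47695753, 0.27103161, 0.1       ])]
balance [ 0.44331007 -0.11957635  0.03      ] [ 0.68346771 -0.30029781  0.3       ]
```

```bash
python3 -m inch '15 34 0 0 0.75;15 37 0 0 0.75;15 37 0 0 0.75;15 37 0 0 0.75;14 37 0 0 0.75;14 37 0 0 0.75;14 37 0 0 0.75;8 38 0 0 0.75'
```

```text
time: 0.82
tool_pos: [0.3085, -0.1905, 0.4047]
tool_rot: [2.415, 1.57, -0.34]
contact_force: [1.2, -0.1, 0.4]
opening: 0.0687
```

```bash
python3 -m inch '8 38 0 0 0.75;8 38 0 0 0.75;8 38 0 0 0.75;8 38 0 0 0.75;8 38 0 0 0.75;8 38 0 0 0.75;8 38 0 0 0.75;8 38 0 0 0.75'; python3 -c "
from h import *
st()"
```

```text
time: 1.48
tool_pos: [0.3718, 0.1139, 0.4048]
tool_rot: [2.325, 1.57, -0.43]
contact_force: [0.6, -0.5, 0.5]
opening: 0.0687
t 1.48 pos [0.3718 0.1139 0.4048] tip z 0.2268 frame [-0.137   0.0347] jaw ang -1.184 approach [ 0. -0. -1.] F [ 0.65 -0.45  0.55] open 0.0687 q6 1.28
```

```bash
python3 -m inch '14 30 -15 0 0.75;14 30 -20 0 0.75;12 22 -20 0 0.75;5 8 -10 0 0.75;0 0 0 0 0.75'; python3 - <<'E'
from h import *
st(); snap('wrist','w2.png')
E
```

```text
time: 1.9
tool_pos: [0.4171, 0.2033, 0.3372]
tool_rot: [-0.132, 1.566, -2.884]
contact_force: [0.5, 0.5, -0.2]
opening: 0.0689
t 1.90 pos [0.4171 0.2033 0.3372] tip z 0.1592 frame [-0.1143  0.1323] jaw ang -1.182 approach [-0.004 -0.001 -1.   ] F [ 0.47  0.47 -0.19] open 0.0689 q6 1.47
```

View pics/w2.png

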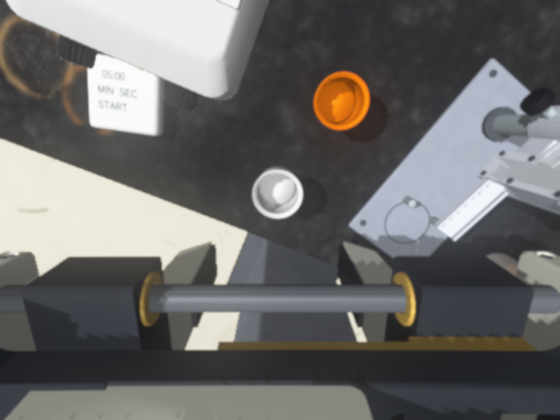

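The wrist picture shows the cup rim at about (277,194), the nest circle at (408,222) and the pins at (410,203) and (442,231).

```bash
cat >> h.py <<'E'
def wT(c):
    T=np.eye(4);T[:3,:3]=Ro.from_euler('xyz',c['rot']).as_matrix();T[:3,3]=c['pos'];return T@c['T_tool_cam']
E
python3 - <<'E'
from h import *
c=load('w2');T=wT(c);print('cam',T[:3,3])
im=c['color'].astype(int)
print('cup',cast(c,(277,194),.039,T),'orange',cast(c,(342,101),.039,T))
for n,p in dict(nest=(408,222),c1=(492,59),c2=(350,225)).items():
    w=cast(c,p,.006,T);print(n,w,(w-O)@X,(w-O)@Y)
g=((im.min(2)>120)).astype(np.uint8); g[:,:230]=0;g[:,325:]=0;g[:150]=0;g[232:]=0
k,_=cv2.findContours(g,0,2);k=max(k,key=cv2.contourArea);e=cv2.minEnclosingCircle(k);print(e,cast(c,e[0],.039,T))
E
```

```text
cam [0.48881301 0.23343708 0.31714735]
cup [0.42242073 0.20632221 0.039     ] orange [0.51944253 0.18605286 0.039     ]
nest [0.439256   0.06122352 0.006     ] -0.05886514223272258 -0.0003239684348515303
c1 [0.60731112 0.06931606 0.006     ] 0.1024112536114302 0.047612809196912305
c2 [0.41253832 0.11716154 0.006     ] -0.0981520341597499 0.04762847699467263
((277.1444396972656, 193.28855895996094), 26.024417877197266) [0.42310679 0.20645792 0.039     ]
```

```bash
python3 -m inch '3.5 3 -30 0 0.75;0 0 -38 0 0.75;0 0 -38 0 0.75;0 0 -28 0 0.75;0 0 -12 0 0.75;0 0 -5 0 0.75;0 0 0 0 0.75'; python3 - <<'E'
from h import *
st(); snap('scene','s3.png');snap('wrist','w3.png')
i=cv2.imread('pics/s3.png')[180:330,240:400]
cv2.imwrite('pics/s3z.png',cv2.resize(i,None,fx=4,fy=4,interpolation=cv2.INTER_CUBIC))
E
```

```text
time: 2.53
tool_pos: [0.4206, 0.204, 0.1888]
tool_rot: [0.12, 1.57, -2.635]
contact_force: [-0.2, -0.7, 0.2]
opening: 0.0687
t 2.53 pos [0.4206 0.204  0.1888] tip z 0.0108 frame [-0.111   0.1339] jaw ang -1.185 approach [-0.001 -0.    -1.   ] F [-0.25 -0.73  0.25] open 0.0687 q6 1.47
```

View pics/w3.png

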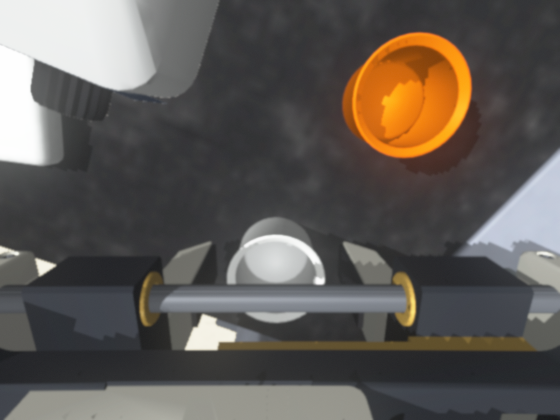

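View pics/s3z.png

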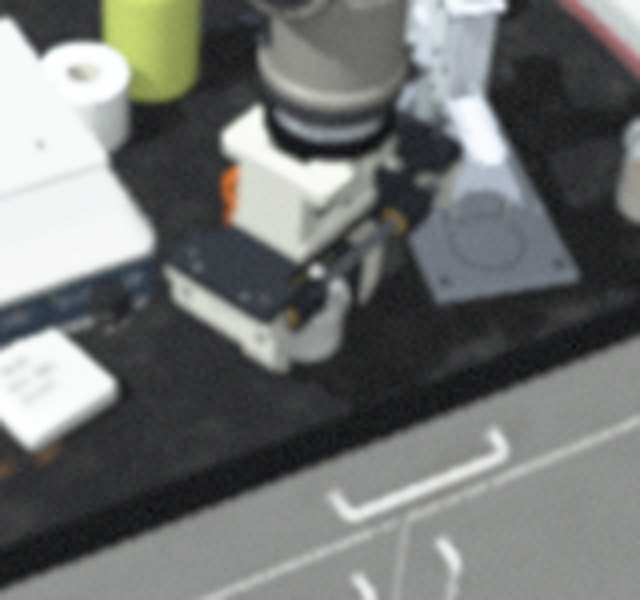

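The cup stands between the fingers, with its rim at about (276,278). Before closing I'll check the offset and look at the grasp point in the picture.

```bash
python3 - <<'E'
from h import *
c=load('w3');T=wT(c);w=cast(c,(276,278),.039,T);print(w)
R=Ro.from_euler('xyz',c['rot']).as_matrix();d=R.T@(w-c['pos']);print('in tool',d)
E
python3 -m inch '0 0 0 0 0.4;0 0 0 0 0.4;0 0 0 0 0.3;0 0 0 0 0.3;0 0 0 0 0.3;0 0 0 0 0.3' 15
```

```text
[0.42376815 0.20659238 0.039     ]
in tool [ 0.15067147 -0.0010923  -0.00332982]
time: 3.13
tool_pos: [0.4207, 0.2049, 0.1892]
tool_rot: [3.047, 1.57, 0.293]
contact_force: [-2.1, -0.5, 5.3]
opening: 0.044
```

```bash
python3 -m inch '0 0 0 0 0.3;0 0 0 0 0.3' 15;python3 -m inch '0 0 8 0 0.3;0 0 20 0 0.3;0 0 25 0 0.3;0 0 0 0 0.3';  python3 - <<'E'
from h import *
st(); snap('scene','s4.png');snap('wrist','w4.png')
i=cv2.imread('pics/s4.png')[180:330,240:400]
cv2.imwrite('pics/s4z.png',cv2.resize(i,None,fx=4,fy=4,interpolation=cv2.INTER_CUBIC))
E
```

```text
time: 3.3
tool_pos: [0.4207, 0.2049, 0.1892]
tool_rot: [3.029, 1.57, 0.274]
contact_force: [-0.9, 0.3, 6.4]
opening: 0.0438
time: 3.63
tool_pos: [0.4216, 0.2052, 0.2454]
tool_rot: [3.023, 1.565, 0.269]
contact_force: [1.6, 0.8, -0.7]
opening: 0.0439
t 3.63 pos [0.4216 0.2052 0.2454] tip z 0.0674 frame [-0.1103  0.1353] jaw ang -1.184 approach [ 0.006  0.002 -1.   ] F [ 1.6   0.76 -0.74] open 0.0439 q6 1.47
```

View pics/w4.png

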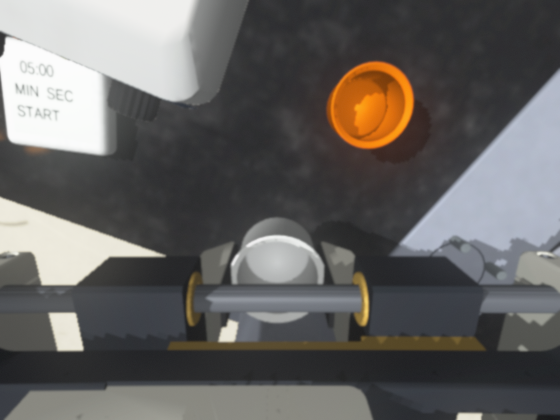

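View pics/s4z.png

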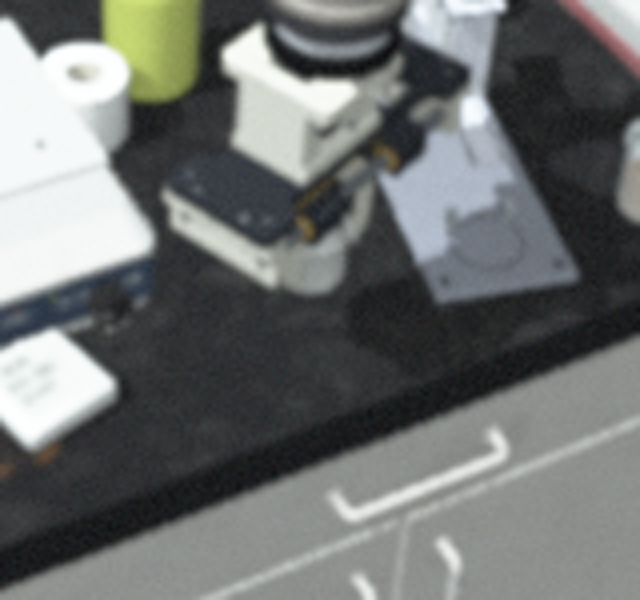

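```bash
python3 -m inch '-1 -12 0 -0.09 0.3;-1 -16 0 -0.09 0.3;-1 -19 0 -0.09 0.3;-1 -19 0 -0.09 0.3;-1 -19 0 -0.09 0.3;-1 -19 0 -0.09 0.3;-1 -19 0 -0.08 0.3;0 -14 0 0 0.3'; python3 -m inch '0 0 0 0 0.3;0 0 0 0 0.3';  python3 - <<'E'
from h import *
st(); snap('wrist','w5.png')
E
```

```text
time: 4.4
tool_pos: [0.4128, 0.0666, 0.2408]
tool_rot: [0.32, 1.568, -3.059]
contact_force: [0.2, 0.3, -1.2]
opening: 0.0438
time: 4.57
tool_pos: [0.4133, 0.0674, 0.241]
tool_rot: [0.211, 1.569, 3.118]
contact_force: [-1.1, -0.1, -0.6]
opening: 0.044
t 4.57 pos [0.4133 0.0674 0.241 ] tip z 0.0630 frame [-0.0856 -0.0005] jaw ang -1.806 approach [-0.002  0.    -1.   ] F [-1.14 -0.08 -0.62] open 0.044 q6 1.78
```

View pics/w5.png

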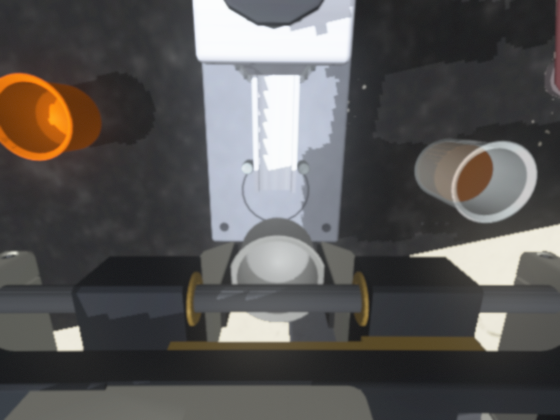

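The cup (277,265) lines up with the nest circle (276,192) and the spout (276,150). Next I'll lower it onto the front of the plate.

```bash
python3 -m inch '0 0 -12 0 0.3;0 0 -15 0 0.3;0 0 -11 0 0.3;0 0 -5 0 0.3;0 0 -1 0 0.3;0 0 0 0 0.3'; python3 -c "
from h import *
st()"; python3 -m inch '0 0 -0.8 0 0.3;0 0 0 0 0.3'
```

```text
time: 5.12
tool_pos: [0.4135, 0.0683, 0.1975]
tool_rot: [0.261, 1.57, -3.113]
contact_force: [-0.0, -0.2, -0.1]
opening: 0.0439
t 5.12 pos [0.4135 0.0683 0.1975] tip z 0.0195 frame [-0.0856  0.0004] jaw ang -1.803 approach [-0.001 -0.    -1.   ] F [-0.03 -0.18 -0.06] open 0.0439 q6 1.78
time: 5.28
tool_pos: [0.4138, 0.0679, 0.1974]
tool_rot: [-2.998, 1.57, -0.09]
contact_force: [0.2, -0.5, -0.7]
opening: 0.0438
```

```bash
python3 -m inch '0 0 -0.6 0 0.3;0 0 0 0 0.3';python3 -m inch '0 0 -0.6 0 0.3;0 0 0 0 0.3';python3 -m inch '0 0 -0.6 0 0.3;0 0 0 0 0.3'
```

```text
time: 5.45
tool_pos: [0.4137, 0.0678, 0.1967]
tool_rot: [-3.026, 1.57, -0.118]
contact_force: [0.1, 0.1, -0.0]
opening: 0.0437
time: 5.62
tool_pos: [0.4136, 0.0678, 0.1958]
tool_rot: [2.948, 1.571, -0.427]
contact_force: [0.1, 0.6, -0.8]
opening: 0.0439
time: 5.78
tool_pos: [0.4136, 0.0677, 0.1953]
tool_rot: [3.001, 1.57, -0.374]
contact_force: [-0.2, 0.2, 3.2]
opening: 0.0443
```

The force reading of 3.2 N shows contact at the expected height. Now I'll regrip higher, at the lip, so the gripper body clears the spout as the cup slides in.

```bash
python3 -m inch '0 0 0 0 0.4;0 0 0 0 0.6;0 0 0 0 0.62;0 0 0 0 0.62' 12; python3 -m inch '0 0 5 0 0.62;0 0 7 0 0.62;0 0 5 0 0.62;0 0 0 0 0.62'; python3 - <<'E'
from h import *
st(); snap('wrist','w6.png');snap('scene','s6.png')
i=cv2.imread('pics/s6.png')[150:280,290:420]
cv2.imwrite('pics/s6z.png',cv2.resize(i,None,fx=4.5,fy=4.5,interpolation=cv2.INTER_CUBIC))
E
```

```text
time: 6.12
tool_pos: [0.4135, 0.0678, 0.1951]
tool_rot: [0.453, 1.571, -2.922]
contact_force: [-0.7, 0.4, -0.5]
opening: 0.056
time: 6.45
tool_pos: [0.414, 0.0678, 0.2134]
tool_rot: [-2.954, 1.568, -0.046]
contact_force: [0.5, -0.2, 0.1]
opening: 0.0568
t 6.45 pos [0.414  0.0678 0.2134] tip z 0.0354 frame [-0.085  0.   ] jaw ang -1.804 approach [ 0.002 -0.    -1.   ] F [ 0.46 -0.22  0.07] open 0.0568 q6 1.78
```

View pics/w6.png

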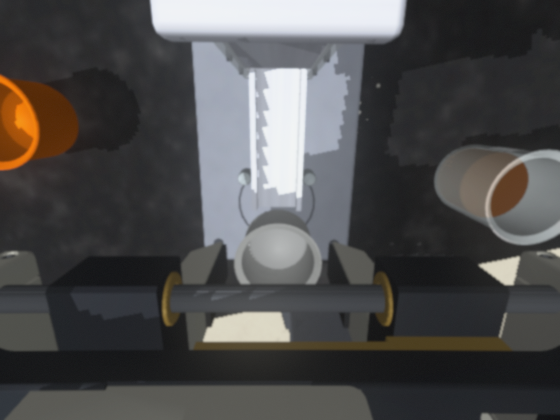

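View pics/s6z.png

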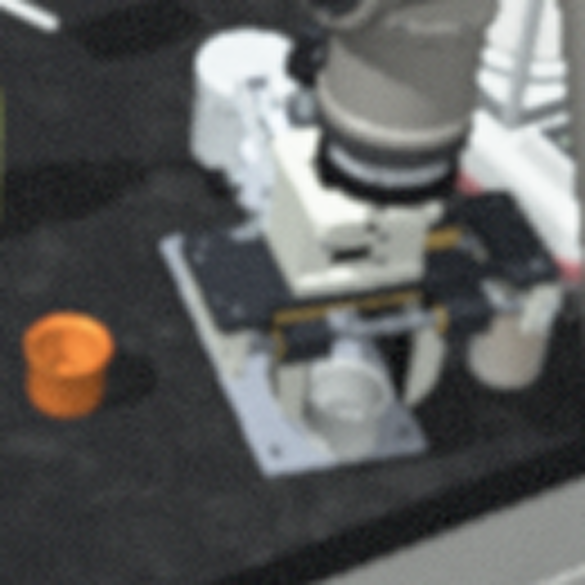

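```bash
python3 - <<'E'
from h import *
c=load('w6');T=wT(c)
for n,p,z in[('cup',(279,262),.045),('pinL',(245,178),.022),('pinR',(309,178),.022),('spout tip',(276,205),.07)]:
    w=cast(c,p,z,T)-O;print(n,w@X,w@Y)
E
python3 -m inch '0 0 0 0 0.4;0 0 0 0 0.3;0 0 0 0 0.3;0 0 0 0 0.3;0 0 0 0 0.3' 12;python3 -c "
from h import *
st()"
```

```text
cup -0.08206498430719905 -0.0005422929527655662
pinL -0.04118374500414386 0.019046102537020156
pinR -0.04089050748132939 -0.017317006875804074
spout tip -0.043145662768784225 0.0012435712240153414
time: 6.97
tool_pos: [0.4135, 0.0678, 0.212]
tool_rot: [0.353, 1.57, -3.022]
contact_force: [0.3, 1.2, 0.1]
opening: 0.0441
t 6.97 pos [0.4135 0.0678 0.212 ] tip z 0.0340 frame [-0.0855 -0.0001] jaw ang -1.804 approach [-0.001 -0.    -1.   ] F [0.29 1.2  0.15] open 0.0441 q6 1.78
```

```bash
python3 -m inch '2 -0.5 0 0 0.3;3 -0.7 0 0 0.3;3 -0.7 0 0 0.3;0 0 0 0 0.3'; python3 - <<'E'
from h import *
st(); snap('wrist','w7.png')
E
```

```text
time: 7.3
tool_pos: [0.4221, 0.0657, 0.2129]
tool_rot: [2.959, 1.57, -0.416]
contact_force: [-3.0, -1.7, 12.0]
opening: 0.0443
t 7.30 pos [0.4221 0.0657 0.2129] tip z 0.0349 frame [-0.0766 -0.0001] jaw ang -1.804 approach [ 0.001 -0.    -1.   ] F [-2.99 -1.69 12.01] open 0.0443 q6 1.78
```

View pics/w7.png

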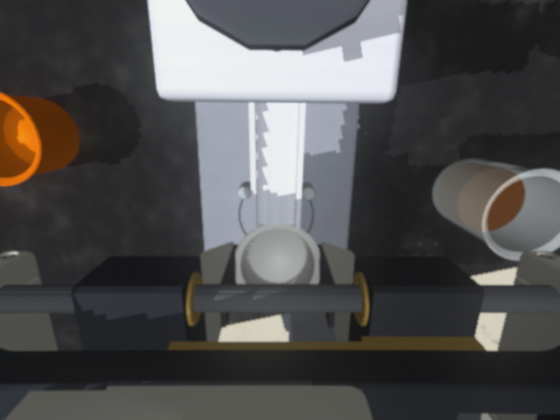

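The wrist force shows 12 N upward, and the cup floor now looks concentric with the rim. So the cup tilted while being dragged and wedged. I'll unload, release, regrip, then lift slightly before advancing.

```bash
python3 -m inch '-2 0.5 1 0 0.3;0 0 0 0 0.3'; python3 -m inch '0 0 0 0 0.5;0 0 0 0 0.62;0 0 0 0 0.62;0 0 0 0 0.62' 12; python3 - <<'E'
from h import *
st(); snap('wrist','w8.png');snap('scene','s8.png')
i=cv2.imread('pics/s8.png')[150:280,290:420]
cv2.imwrite('pics/s8z.png',cv2.resize(i,None,fx=4.5,fy=4.5,interpolation=cv2.INTER_CUBIC))
E
```

```text
time: 7.52
tool_pos: [0.4194, 0.0664, 0.2132]
tool_rot: [1.048, 1.571, -2.327]
contact_force: [-0.7, -0.6, 0.4]
opening: 0.0443
time: 7.85
tool_pos: [0.4196, 0.0664, 0.213]
tool_rot: [0.854, 1.571, -2.521]
contact_force: [-0.5, 0.5, 0.3]
opening: 0.0566
t 7.85 pos [0.4196 0.0664 0.213 ] tip z 0.0350 frame [-0.0791  0.    ] jaw ang -1.804 approach [-0. -0. -1.] F [-0.53  0.48  0.32] open 0.0566 q6 1.78
```

View pics/w8.png

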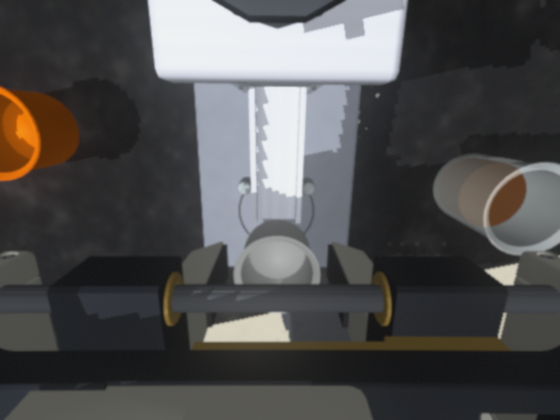

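View pics/s8z.png

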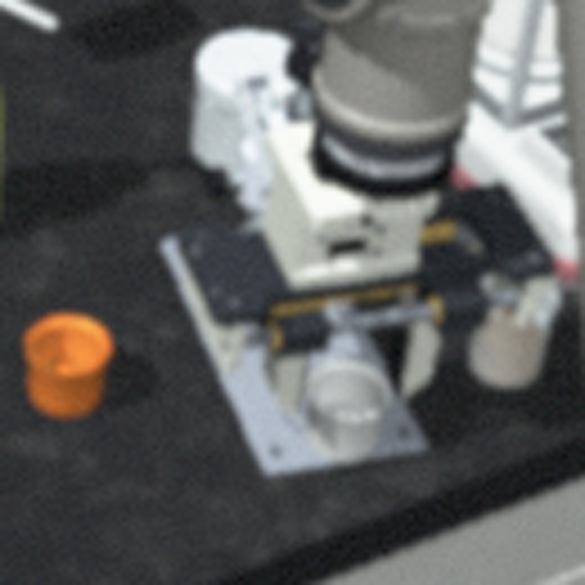

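```bash
python3 - <<'E'
from h import *
c=load('w8');T=wT(c)
for n,p,z in[('cup',(278,273),.045),('pinL',(244,187),.022),('pinR',(309,187),.022)]:
    w=cast(c,p,z,T)-O;print(n,w@X,w@Y)
E
```

```text
cup -0.08299262475483163 -0.0001765922901814267
pinL -0.040937336054064355 0.019557549239941373
pinR -0.0406432059073599 -0.017596089166758904
```

```bash
python3 -m inch '-4.9 1.2 -1 0 0.62;0 0 0 0 0.4;0 0 0 0 0.3;0 0 0 0 0.3;0 0 0 0 0.3;0 0 0 0 0.3' 20; python3 -m inch '0 0 1.5 0 0.3;0 0 1.5 0 0.3;0 0 0 0 0.3;0 0 0 0 0.3'; python3 - <<'E'
from h import *
st(); snap('wrist','w9.png')
E
```

```text
time: 8.45
tool_pos: [0.4147, 0.0676, 0.2121]
tool_rot: [2.144, 1.571, -1.231]
contact_force: [-0.2, 0.3, -0.8]
opening: 0.0437
time: 8.78
tool_pos: [0.4147, 0.0676, 0.2153]
tool_rot: [3.062, 1.57, -0.313]
contact_force: [-0.3, -0.5, -0.4]
opening: 0.0438
t 8.78 pos [0.4147 0.0676 0.2153] tip z 0.0373 frame [-0.0842  0.    ] jaw ang -1.804 approach [ 0. -0. -1.] F [-0.26 -0.47 -0.4 ] open 0.0438 q6 1.78
```

View pics/w9.png

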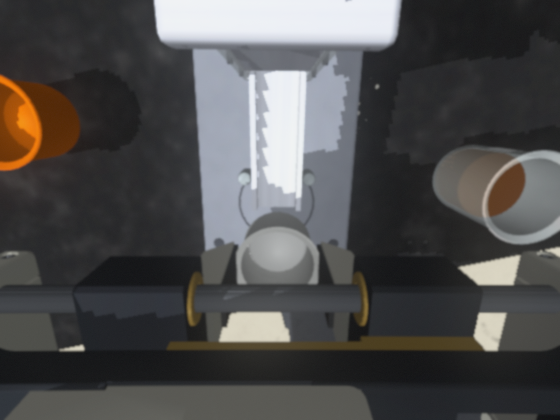

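```bash
python3 -m inch '2 -0.5 0 0 0.3;3 -0.7 0 0 0.3;3 -0.7 0 0 0.3;2 -0.5 0 0 0.3;0 0 0 0 0.3';python3 -m inch '2 -0.5 0 0 0.3;2 -0.5 0 0 0.3;1 -0.25 0 0 0.3;0 0 0 0 0.3'; python3 - <<'E'
from h import *
st(); snap('wrist','w10.png');snap('scene','s10.png')
i=cv2.imread('pics/s10.png')[150:280,290:420]
cv2.imwrite('pics/s10z.png',cv2.resize(i,None,fx=4.5,fy=4.5,interpolation=cv2.INTER_CUBIC))
E
```

```text
time: 9.25
tool_pos: [0.4253, 0.065, 0.2151]
tool_rot: [-3.077, 1.57, -0.168]
contact_force: [-0.8, -0.1, -0.6]
opening: 0.0436
time: 9.58
tool_pos: [0.4299, 0.0639, 0.2151]
tool_rot: [2.98, 1.571, -0.395]
contact_force: [0.7, 0.8, -0.9]
opening: 0.0436
t 9.58 pos [0.4299 0.0639 0.2151] tip z 0.0371 frame [-0.0686  0.    ] jaw ang -1.804 approach [ 0. -0. -1.] F [ 0.72  0.76 -0.88] open 0.0436 q6 1.78
```

View pics/w10.png

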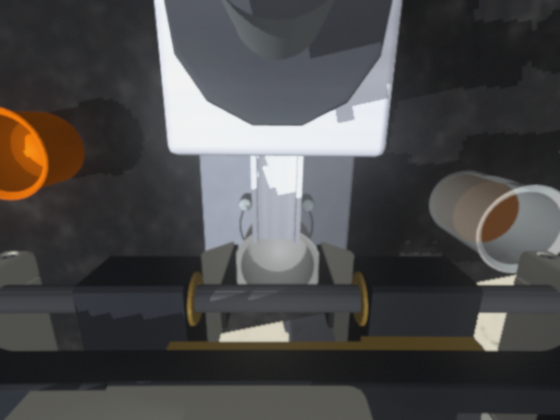

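View pics/s10z.png

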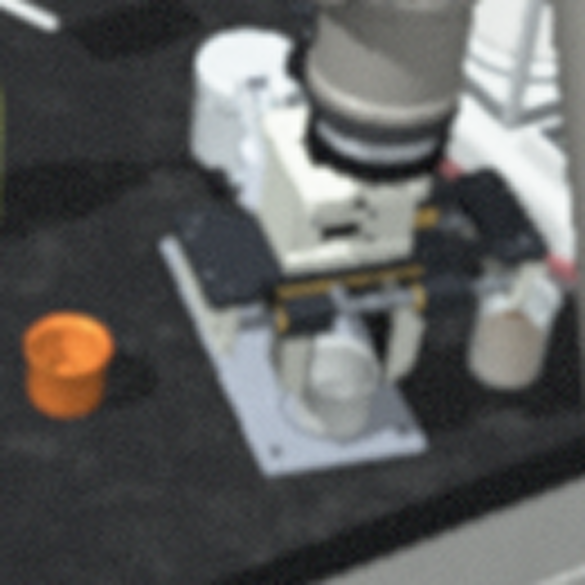

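```bash
python3 -m inch '2 -0.5 0 0 0.3;2 -0.5 0 0 0.3;0 0 0 0 0.3';python3 -m inch '1 -0.25 0 0 0.3;1 -0.25 0 0 0.3;0 0 0 0 0.3'; python3 - <<'E'
from h import *
st(); s,c=snap('wrist','w11.png'); c=load('w11');T=wT(c)
for n,p,z in[('cup',(278,262),.047)]:
    w=cast(c,p,z,T)-O;print(n,w@X,w@Y)
E
```

```text
time: 9.93
tool_pos: [0.4341, 0.0629, 0.2152]
tool_rot: [-3.122, 1.57, -0.214]
contact_force: [0.8, 1.0, 0.3]
opening: 0.0433
time: 10.18
tool_pos: [0.4359, 0.0624, 0.2151]
tool_rot: [2.797, 1.571, -0.578]
contact_force: [-0.5, 0.3, -0.4]
opening: 0.0434
t 10.18 pos [0.4359 0.0624 0.2151] tip z 0.0371 frame [-0.0625  0.    ] jaw ang -1.804 approach [ 0. -0. -1.] F [-0.49  0.33 -0.38] open 0.0434 q6 1.77
cup -0.05977723671539898 -0.0001246533024613596
```

View pics/w11.png

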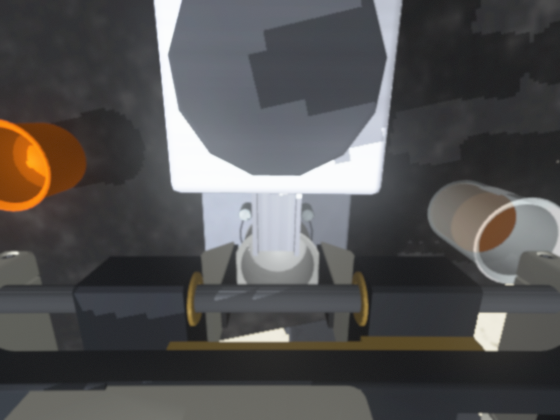

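```bash
python3 -m inch '0.6 -0.15 0 0 0.3;0 0 0 0 0.3';python3 -m inch '0.6 -0.15 0 0 0.3;0 0 0 0 0.3';python3 -m inch '0 0 -1.5 0 0.3;0 0 0 0 0.3';python3 -m inch '0 0 -0.8 0 0.3;0 0 0 0 0.3'
```

```text
time: 10.4
tool_pos: [0.4363, 0.0623, 0.2151]
tool_rot: [1.727, 1.571, -1.648]
contact_force: [-0.4, -1.4, -1.3]
opening: 0.0435
time: 10.57
tool_pos: [0.437, 0.0621, 0.2152]
tool_rot: [2.718, 1.571, -0.657]
contact_force: [-1.0, 0.0, -0.6]
opening: 0.0438
time: 10.73
tool_pos: [0.4368, 0.0621, 0.2134]
tool_rot: [0.418, 1.57, -2.957]
contact_force: [0.5, 0.1, -0.5]
opening: 0.0435
time: 10.9
tool_pos: [0.4368, 0.0621, 0.2127]
tool_rot: [0.582, 1.571, -2.792]
contact_force: [-0.3, -0.3, -1.0]
opening: 0.0434
```

```bash
python3 -m inch '0 0 -0.5 0 0.3;0 0 0 0 0.3'; python3 -m inch '0 0 0 0 0.4;0 0 0 0 0.5;0 0 0 0 0.62;0 0 0 0 0.62;0 0 0 0 0.62' ; python3 - <<'E'
from h import *
st(); snap('wrist','w12.png')
E
```

```text
time: 11.07
tool_pos: [0.4368, 0.0621, 0.2123]
tool_rot: [0.768, 1.571, -2.607]
contact_force: [-0.1, 0.9, -0.8]
opening: 0.0436
time: 11.48
tool_pos: [0.4369, 0.0621, 0.2124]
tool_rot: [2.726, 1.571, -0.649]
contact_force: [0.2, 0.6, -0.9]
opening: 0.0566
t 11.48 pos [0.4369 0.0621 0.2124] tip z 0.0344 frame [-0.0614  0.    ] jaw ang -1.804 approach [ 0. -0. -1.] F [ 0.2  0.6 -0.9] open 0.0566 q6 1.77
```

View pics/w12.png

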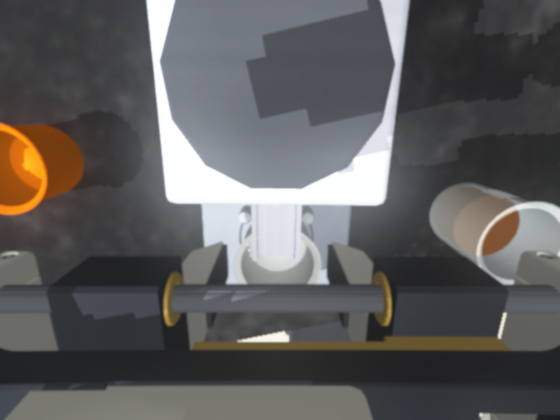

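```bash
python3 -m inch '-6 1.5 0 0 0.62;-9 2.2 0 0 0.62;-9 2.2 0 0 0.62;-9 2.2 0 0 0.62;-7 1.7 0 0 0.62;-4 1 15 0 0.62;0 0 30 0 0.62;0 0 38 0 0.62'; python3 -m inch '0 0 38 0 0.4;0 0 25 0 0.2;0 0 0 0 0' ; python3 - <<'E'
from h import *
st(); snap('wrist','w13.png');snap('scene','s13.png')
i=cv2.imread('pics/s13.png')[130:280,270:420]
cv2.imwrite('pics/s13z.png',cv2.resize(i,None,fx=4,fy=4,interpolation=cv2.INTER_CUBIC))
E
```

```text
time: 12.2
tool_pos: [0.3912, 0.0732, 0.2948]
tool_rot: [0.241, 1.565, -3.133]
contact_force: [1.3, -0.9, -0.6]
opening: 0.0567
time: 12.45
tool_pos: [0.3934, 0.0732, 0.3631]
tool_rot: [-2.922, 1.561, -0.013]
contact_force: [0.5, 0.4, 0.5]
opening: 0.0413
t 12.45 pos [0.3934 0.0732 0.3631] tip z 0.1851 frame [-0.1063  0.0004] jaw ang -1.804 approach [ 0.01 -0.   -1.  ] F [0.48 0.42 0.55] open 0.0413 q6 1.8
```

View pics/w13.png

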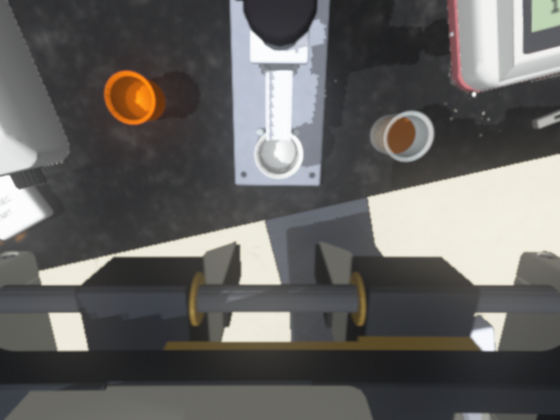

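View pics/s13z.png

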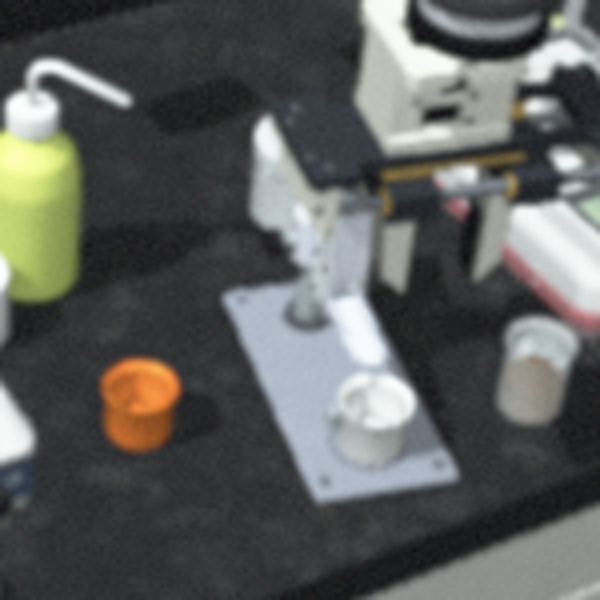

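```bash
python3 - <<'E'
from h import *
c=load('w13');T=wT(c)
for n,p,z in[('cup',(278.5,154),.045),('pl',(242,184),.006),('pr',(319,185),.006)]:
    w=cast(c,p,z,T)-O;print(n,w@X,w@Y)
E
python3 -m inch '0 0 30 0 0;0 0 30 0 0;0 0 5 0 0;-10 2.5 0 0 0;0 0 0 0 0' ; python3 - <<'E'
from h import *
st(); snap('wrist','w14.png');snap('top','t14.png')
i=cv2.imread('pics/t14.png')[165:275,270:420]
cv2.imwrite('pics/t14z.png',cv2.resize(i,None,fx=5.3,fy=5.3,interpolation=cv2.INTER_CUBIC))
E
```

```text
cup -0.061304477458904306 0.00038286866658883146
pl -0.0992958030180991 0.04090169182358458
pr -0.09967786827429546 -0.04557342700083097
time: 12.97
tool_pos: [0.381, 0.0758, 0.4216]
tool_rot: [0.21, 1.567, 3.118]
contact_force: [-0.0, 0.5, 0.3]
opening: 0.0018
t 12.97 pos [0.381  0.0758 0.4216] tip z 0.2436 frame [-1.189e-01 -1.000e-04] jaw ang -1.804 approach [-0.004  0.    -1.   ] F [-0.02  0.47  0.28] open 0.0018 q6 1.8
```

View pics/w14.png

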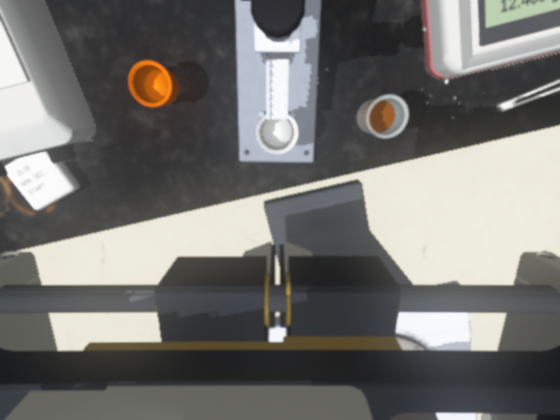

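View pics/t14z.png

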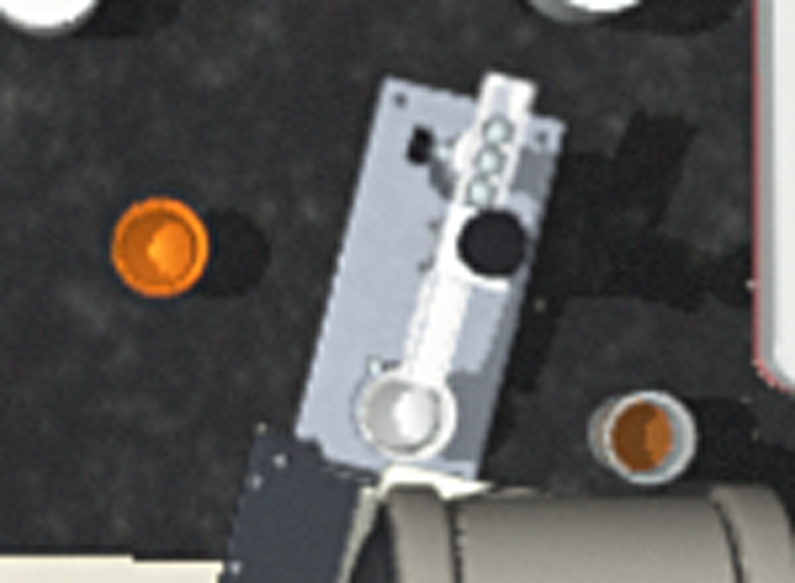

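The cup stands within 2 mm of the nest and upright: wrist rim (277,132), top-view rim (405,412). Next I'll move over the plunger.

```bash
python3 -m inch '20 -4.9 0 0 0;36 -8.8 0 0 0;36 -8.8 0 0 0;30 -7.3 0 0 0;12.4 -3.1 0 0 0;0 0 0 0 0;0 0 -10 0 0;0 0 -12 0 0';python3 -m inch '0 0 -6 0 0;0 0 0 0 0'; python3 -c "
from h import *
st();snap('wrist','w15.png')"
```

```text
time: 13.73
tool_pos: [0.5164, 0.0428, 0.4002]
tool_rot: [0.179, 1.57, 3.087]
contact_force: [-0.1, -0.0, -0.0]
opening: 0.0005
time: 13.9
tool_pos: [0.5159, 0.0429, 0.3932]
tool_rot: [0.18, 1.566, 3.089]
contact_force: [-0.2, -0.5, 0.6]
opening: 0.0004
t 13.90 pos [0.5159 0.0429 0.3932] tip z 0.2152 frame [0.0199 0.0002] jaw ang -1.804 approach [-0.005  0.    -1.   ] F [-0.17 -0.53  0.6 ] open 0.0004 q6 1.74
```

View pics/w15.png

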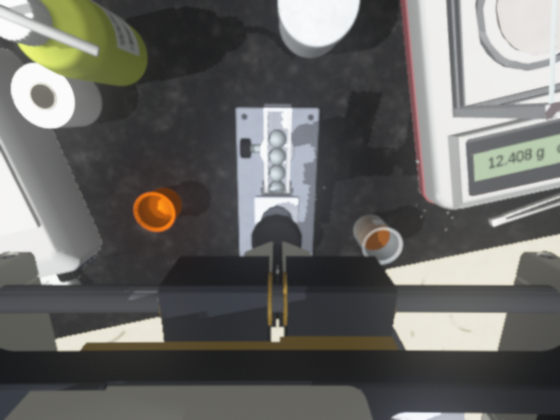

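The cap (277,235) is under the closed fingers, with four balls in the magazine at column 276. I'll feel downward for it.

```bash
python3 -m inch '0 0 -3 0 0;0 0 -3 0 0;0 0 -2 0 0;0 0 -2 0 0;0 0 0 0 0';python3 -m inch '0 0 -1.5 0 0;0 0 -1.5 0 0;0 0 -1.5 0 0;0 0 0 0 0';python3 -m inch '0 0 -1 0 0;0 0 -1 0 0;0 0 -1 0 0;0 0 0 0 0'
```

```text
time: 14.37
tool_pos: [0.5171, 0.0426, 0.385]
tool_rot: [0.338, 1.57, -3.037]
contact_force: [0.1, -0.5, -0.3]
opening: 0.0006
time: 14.7
tool_pos: [0.5172, 0.0425, 0.3805]
tool_rot: [0.3, 1.57, -3.075]
contact_force: [0.5, -0.1, 0.0]
opening: 0.0002
time: 15.03
tool_pos: [0.5172, 0.0426, 0.3776]
tool_rot: [0.338, 1.57, -3.037]
contact_force: [-0.2, -0.6, 0.1]
opening: 0.0006
```

```bash
python3 -m inch '0 0 -1 0 0;0 0 -1 0 0;0 0 -1 0 0;0 0 -1 0 0;0 0 0 0 0';python3 -m inch '0 0 -1 0 0;0 0 -1 0 0;0 0 -1 0 0;0 0 0 0 0';python3 -m inch '0 0 -1 0 0;0 0 -1 0 0;0 0 -1 0 0;0 0 0 0 0'
```

```text
time: 15.45
tool_pos: [0.5172, 0.0426, 0.374]
tool_rot: [2.67, 1.571, -0.705]
contact_force: [-1.1, 0.1, 3.6]
opening: 0.0006
time: 15.78
tool_pos: [0.5172, 0.0426, 0.3709]
tool_rot: [2.72, 1.571, -0.655]
contact_force: [-1.6, -0.2, 3.7]
opening: 0.0002
time: 16.12
tool_pos: [0.5173, 0.0426, 0.3678]
tool_rot: [2.665, 1.571, -0.709]
contact_force: [-1.3, 0.5, 4.8]
opening: 0.0005
```

```bash
python3 -m inch '0 0 -1.5 0 0;0 0 -1.5 0 0;0 0 -1.5 0 0;0 0 -1.5 0 0;0 0 -1 0 0;0 0 -1 0 0;0 0 0 0 0';python3 -m inch '0 0 -0.8 0 0;0 0 -0.8 0 0;0 0 -0.8 0 0;0 0 0 0 0';python3 -m inch '0 0 -0.7 0 0;0 0 -0.7 0 0;0 0 0 0 0'
```

```text
time: 16.7
tool_pos: [0.5173, 0.0425, 0.36]
tool_rot: [2.995, 1.57, -0.38]
contact_force: [-1.8, 0.2, 7.1]
opening: 0.0005
time: 17.03
tool_pos: [0.5172, 0.0426, 0.3578]
tool_rot: [3.052, 1.57, -0.322]
contact_force: [-2.1, 0.9, 7.1]
opening: 0.0006
time: 17.28
tool_pos: [0.5173, 0.0425, 0.3564]
tool_rot: [3.025, 1.57, -0.35]
contact_force: [-2.1, 0.1, 8.0]
opening: 0.0004
```

```bash
python3 -m inch '0 0 -0.7 0 0;0 0 -0.7 0 0;0 0 0 0 0';python3 -m inch '0 0 -0.6 0 0;0 0 -0.6 0 0;0 0 0 0 0';python3 -m inch '0 0 -0.5 0 0;0 0 0 0 0';python3 -m inch '0 0 -0.5 0 0;0 0 0 0 0'
```

```text
time: 17.53
tool_pos: [0.5172, 0.0426, 0.3551]
tool_rot: [3.108, 1.57, -0.267]
contact_force: [-1.8, 0.5, 7.8]
opening: 0.0004
time: 17.78
tool_pos: [0.5172, 0.0425, 0.3539]
tool_rot: [-3.098, 1.57, -0.189]
contact_force: [-3.4, 0.5, 8.4]
opening: 0.0003
time: 17.95
tool_pos: [0.5172, 0.0426, 0.3535]
tool_rot: [-3.124, 1.57, -0.216]
contact_force: [-2.5, 0.3, 7.8]
opening: 0.0005
time: 18.12
tool_pos: [0.5172, 0.0426, 0.353]
tool_rot: [3.095, 1.57, -0.28]
contact_force: [-2.5, -0.4, 8.1]
opening: 0.0005
```

```bash
python3 -m inch '0 0 -0.5 0 0;0 0 0 0 0';python3 -m inch '0 0 -0.5 0 0;0 0 0 0 0';python3 -m inch '0 0 -0.5 0 0;0 0 0 0 0'
```

```text
time: 18.28
tool_pos: [0.5172, 0.0426, 0.3525]
tool_rot: [-3.135, 1.57, -0.226]
contact_force: [-2.7, 0.3, 8.7]
opening: 0.0
time: 18.45
tool_pos: [0.5172, 0.0426, 0.352]
tool_rot: [-3.133, 1.57, -0.225]
contact_force: [-2.0, -0.6, 9.1]
opening: 0.0003
time: 18.62
tool_pos: [0.5172, 0.0426, 0.3515]
tool_rot: [3.063, 1.57, -0.311]
contact_force: [-3.0, -0.2, 8.5]
opening: 0.0004
```

```bash
python3 -m inch '0 0 -0.4 0 0;0 0 0 0 0';python3 -m inch '0 0 -0.4 0 0;0 0 0 0 0';python3 -m inch '0 0 -0.4 0 0;0 0 0 0 0'
```

```text
time: 18.78
tool_pos: [0.5172, 0.0425, 0.3512]
tool_rot: [3.092, 1.57, -0.283]
contact_force: [-2.3, 0.9, 9.4]
opening: 0.0004
time: 18.95
tool_pos: [0.5172, 0.0426, 0.3508]
tool_rot: [3.136, 1.57, -0.239]
contact_force: [-2.8, -0.4, 9.3]
opening: 0.0003
time: 19.12
tool_pos: [0.5172, 0.0425, 0.3504]
tool_rot: [3.115, 1.57, -0.259]
contact_force: [-3.0, -0.0, 9.9]
opening: 0.0002
```

```bash
python3 -m inch '0 0 -0.4 0 0;0 0 0 0 0';python3 -m inch '0 0 -0.4 0 0;0 0 0 0 0'
```

```text
time: 19.28
tool_pos: [0.5172, 0.0425, 0.35]
tool_rot: [3.123, 1.57, -0.252]
contact_force: [-2.5, -0.2, 9.0]
opening: 0.0003
time: 19.45
tool_pos: [0.5172, 0.0426, 0.35]
tool_rot: [-3.117, 1.57, -0.208]
contact_force: [-4.0, -0.1, 12.2]
opening: 0.0004
```

The stop is at 0.3500: z no longer changes and the force jumped to 12.2 N. I'll hold there and look.

```bash
python3 -m inch '0 0 -0.2 0 0;0 0 0 0 0;0 0 0 0 0;0 0 0 0 0;0 0 0 0 0;0 0 0 0 0;0 0 0 0 0;0 0 0 0 0';python3 -m inch '0 0 0 0 0;0 0 0 0 0;0 0 0 0 0;0 0 0 0 0'; python3 - <<'E'
from h import *
for n in('scene','top'):
    snap(n,n+'16.png')
a=cv2.resize(cv2.imread('pics/scene16.png')[190:260,330:400],None,fx=5.5,fy=5.5,interpolation=cv2.INTER_CUBIC)
b=cv2.resize(cv2.imread('pics/top16.png')[205:275,310:380],None,fx=5.5,fy=5.5,interpolation=cv2.INTER_CUBIC)
cv2.imwrite('pics/st16.png',np.hstack([a,b]))
E
```

```text
time: 20.12
tool_pos: [0.5172, 0.0426, 0.3499]
tool_rot: [-3.102, 1.57, -0.193]
contact_force: [-4.6, -0.5, 13.0]
opening: 0.0005
time: 20.45
tool_pos: [0.5172, 0.0426, 0.35]
tool_rot: [-3.114, 1.57, -0.206]
contact_force: [-4.1, 0.5, 12.8]
opening: 0.0003
```

View pics/st16.png

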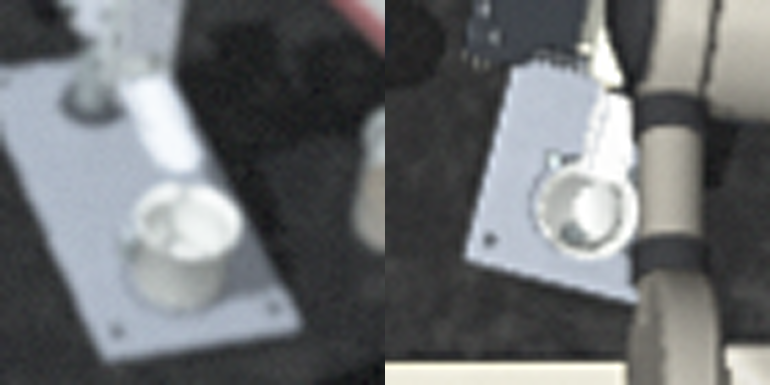

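One ball now shows in the cup, at (575,235) in the right half. I'll come all the way up and wait for the next ball.

```bash
python3 -m inch '0 0 2 0 0;0 0 4 0 0;0 0 6 0 0;0 0 7 0 0;0 0 7 0 0;0 0 5 0 0;0 0 4 0 0;0 0 0 0 0';python3 -m inch '0 0 0 0 0;0 0 0 0 0;0 0 0 0 0;0 0 0 0 0;0 0 0 0 0;0 0 0 0 0;0 0 0 0 0;0 0 0 0 0'; python3 -m inch '0 0 0 0 0;0 0 0 0 0;0 0 0 0 0;0 0 0 0 0;0 0 0 0 0;0 0 0 0 0'; python3 -c "
from h import *
st();snap('wrist','w17.png')"
```

```text
time: 21.22
tool_pos: [0.5174, 0.0425, 0.3841]
tool_rot: [-3.067, 1.57, -0.159]
contact_force: [-0.2, 0.2, 0.1]
opening: 0.0005
time: 21.88
tool_pos: [0.5173, 0.0425, 0.3837]
tool_rot: [1.342, 1.571, -2.033]
contact_force: [-0.3, 0.2, 0.5]
opening: 0.0007
time: 22.38
tool_pos: [0.5173, 0.0425, 0.3838]
tool_rot: [1.44, 1.571, -1.935]
contact_force: [0.0, 0.4, 0.0]
opening: 0.0007
t 22.38 pos [0.5173 0.0425 0.3838] tip z 0.2058 frame [0.0213 0.0001] jaw ang -1.804 approach [-0. -0. -1.] F [0.02 0.37 0.04] open 0.0007 q6 1.74
```

View pics/w17.png

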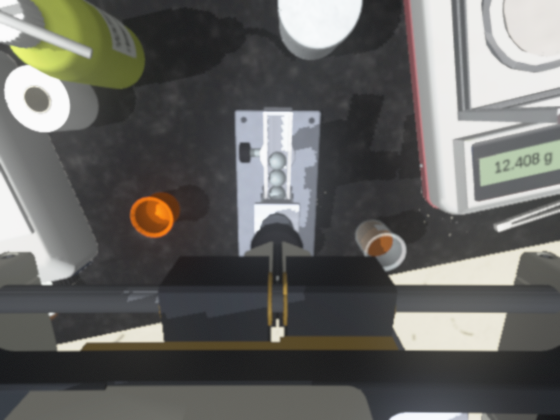

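The queue has advanced: three balls are left in the magazine at rows 160-193 and one is in the pocket. Now the second stroke.

```bash
python3 -m inch '0 0 -3 0 0;0 0 -3 0 0;0 0 -2 0 0;0 0 -1 0 0;0 0 -1 0 0;0 0 -1.2 0 0;0 0 -1.2 0 0;0 0 -1.2 0 0'; python3 -m inch '0 0 -1.2 0 0;0 0 -1.2 0 0;0 0 -1.2 0 0;0 0 -1.2 0 0;0 0 -1.2 0 0;0 0 -1.2 0 0;0 0 -1.2 0 0;0 0 -1.2 0 0'; python3 -m inch '0 0 -1.2 0 0;0 0 -1.2 0 0;0 0 -1.2 0 0;0 0 -1.2 0 0;0 0 -0.8 0 0;0 0 -0.8 0 0;0 0 -0.8 0 0;0 0 -0.8 0 0'; python3 -m inch '0 0 -0.7 0 0;0 0 -0.5 0 0;0 0 0 0 0'
```

```text
time: 23.1
tool_pos: [0.5171, 0.0426, 0.3703]
tool_rot: [1.047, 1.571, -2.328]
contact_force: [-3.5, 0.4, 4.6]
opening: 0.0004
time: 23.77
tool_pos: [0.5172, 0.0426, 0.3607]
tool_rot: [1.503, 1.571, -1.872]
contact_force: [-4.0, 0.2, 7.7]
opening: -0.0
time: 24.43
tool_pos: [0.5171, 0.0426, 0.353]
tool_rot: [2.711, 1.571, -0.664]
contact_force: [-4.6, -0.3, 8.5]
opening: 0.0002
time: 24.68
tool_pos: [0.5171, 0.0426, 0.3518]
tool_rot: [2.777, 1.571, -0.598]
contact_force: [-4.3, 0.5, 8.7]
opening: 0.0005
```

```bash
python3 -m inch '0 0 -0.6 0 0;0 0 -0.6 0 0;0 0 0 0 0';python3 -m inch '0 0 -0.5 0 0;0 0 0 0 0';python3 -m inch '0 0 -0.3 0 0;0 0 0 0 0';
```

```text
time: 24.93
tool_pos: [0.5171, 0.0426, 0.3507]
tool_rot: [2.752, 1.571, -0.622]
contact_force: [-4.7, 0.0, 9.6]
opening: 0.0002
time: 25.1
tool_pos: [0.5171, 0.0426, 0.3502]
tool_rot: [2.917, 1.57, -0.458]
contact_force: [-4.8, -0.4, 9.7]
opening: 0.0005
time: 25.27
tool_pos: [0.5171, 0.0425, 0.35]
tool_rot: [2.914, 1.57, -0.461]
contact_force: [-5.4, -0.4, 9.4]
opening: 0.0005
```

```bash
python3 -m inch '0 0 -0.4 0 0;0 0 0 0 0';python3 -m inch '0 0 -0.2 0 0;0 0 0 0 0;0 0 0 0 0;0 0 0 0 0;0 0 0 0 0;0 0 0 0 0;0 0 0 0 0;0 0 0 0 0'; python3 -m inch '0 0 0 0 0;0 0 0 0 0;0 0 0 0 0'; python3 - <<'E'
from h import *
for n in('scene','top'):
    snap(n,n+'18.png')
a=cv2.resize(cv2.imread('pics/scene18.png')[190:260,330:400],None,fx=5.5,fy=5.5,interpolation=cv2.INTER_CUBIC)
b=cv2.resize(cv2.imread('pics/top18.png')[205:275,310:380],None,fx=5.5,fy=5.5,interpolation=cv2.INTER_CUBIC)
cv2.imwrite('pics/st18.png',np.hstack([a,b]))
E
```

```text
time: 25.43
tool_pos: [0.5171, 0.0426, 0.35]
tool_rot: [3.054, 1.57, -0.321]
contact_force: [-5.5, 0.2, 12.5]
opening: 0.0003
time: 26.1
tool_pos: [0.5171, 0.0426, 0.3499]
tool_rot: [3.059, 1.57, -0.316]
contact_force: [-6.1, 0.0, 13.7]
opening: 0.0002
time: 26.35
tool_pos: [0.5171, 0.0426, 0.3499]
tool_rot: [3.064, 1.57, -0.31]
contact_force: [-6.0, 0.1, 13.8]
opening: 0.0003
```

View pics/st18.png

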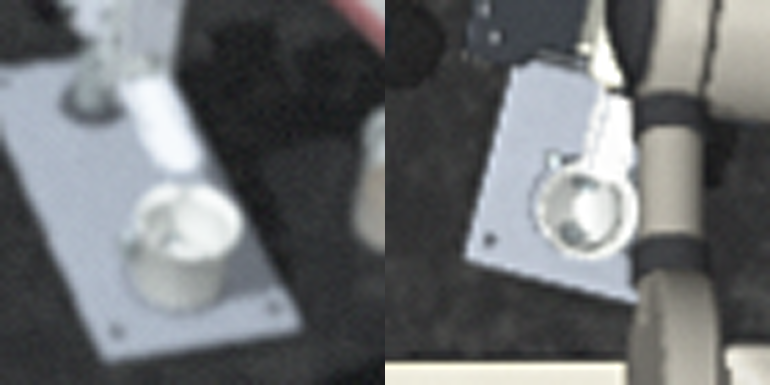

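Top view: the balls in the cup are at about (573,233) and (580,187). Next I'll come up, back the arm away and check.

```bash
python3 -m inch '0 0 2 0 0;0 0 4 0 0;0 0 6 0 0;0 0 7 0 0;0 0 7 0 0;0 0 8 0 0;0 0 12 0 0;0 0 16 0 0';python3 -m inch '0 0 16 0 0;0 0 16 0 0;-20 4.9 10 0 0;-32 7.8 0 0 0;-32 7.8 0 0 0;-30 7.3 0 0 0;-20 4.9 0 0 0;0 0 0 0 0'; python3 -m inch '-5 1 0 0 0;0 0 0 0 0;0 0 0 0 0;0 0 0 0 0'; python3 - <<'E'
from h import *
st();snap('wrist','w19.png')
for n in('scene','top'):
    snap(n,n+'19.png')
a=cv2.resize(cv2.imread('pics/scene19.png')[190:260,330:400],None,fx=5.5,fy=5.5,interpolation=cv2.INTER_CUBIC)
b=cv2.resize(cv2.imread('pics/top19.png')[175:275,310:410],None,fx=3.85,fy=3.85,interpolation=cv2.INTER_CUBIC)
cv2.imwrite('pics/st19.png',np.hstack([a,b]))
i=cv2.imread('pics/w19.png')[0:220,190:420]
cv2.imwrite('pics/w19z.png',cv2.resize(i,None,fx=2.6,fy=2.6,interpolation=cv2.INTER_CUBIC))
E
```

```text
time: 27.12
tool_pos: [0.5173, 0.0425, 0.4103]
tool_rot: [0.185, 1.569, 3.094]
contact_force: [-0.1, 0.5, 0.2]
opening: 0.0003
time: 27.78
tool_pos: [0.3803, 0.076, 0.453]
tool_rot: [-0.464, 1.57, 2.446]
contact_force: [0.3, 0.6, -0.2]
opening: 0.0005
time: 28.12
tool_pos: [0.379, 0.076, 0.4526]
tool_rot: [1.255, 1.571, -2.12]
contact_force: [0.2, 0.5, 0.1]
opening: 0.0007
t 28.12 pos [0.379  0.076  0.4526] tip z 0.2746 frame [-0.1209 -0.0003] jaw ang -1.804 approach [-0. -0. -1.] F [0.22 0.51 0.07] open 0.0007 q6 1.8
```

View pics/st19.png

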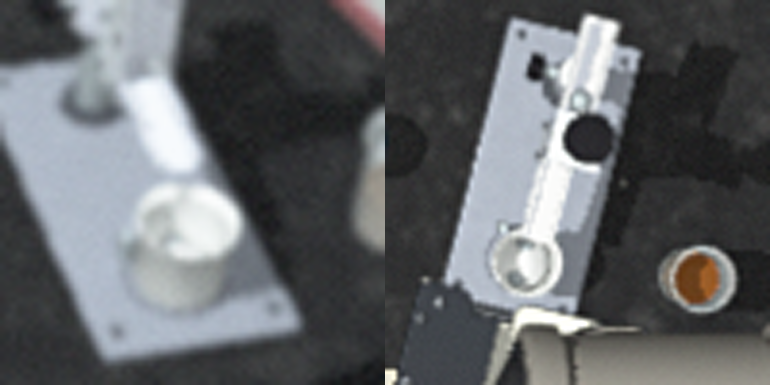

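View pics/w19z.png

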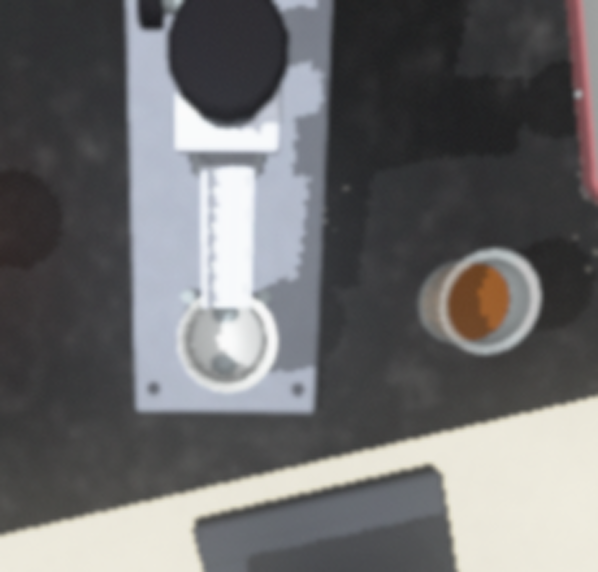

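```bash
python3 -m inch '0 0 0 0 0;0 0 0 0 0;0 0 0 0 0;0 0 0 0 0'; python3 -c "
from h import *
print(workorder.hand_in())"
```

```text
time: 28.6
tool_pos: [0.3783, 0.0762, 0.4527]
tool_rot: [1.4, 1.571, -1.975]
contact_force: [-0.1, -0.4, -0.4]
opening: 0.0008
the job is handed in; nothing more can be done
None
```

The job is done and handed in at about 28.6 s. The white cup stands on the dispenser's plate, under the spout at the pins, with two balls in it.

- **Cup position:** my last position measurement, before the strokes, put it about 1 to 2 mm from the nest, and later pictures show it upright in the same place.
- **Strokes:** I gave two full strokes. Both met the stop at the same tool height (0.350 m) with about 13 to 14 N on the wrist, under the 20 N limit. I held each for about 0.9 s or more, then came fully up off the cap.
- **Balls:** the last pictures show two balls in the cup. The top view shows one ball left in the magazine where three were visible at the start, which fits two having dropped. I did not see the remaining three individually.
- **Bystanders:** the arm is backed away and touching nothing, and the small beaker stands where it was. I did not touch the orange look-alike, but it was outside my last close-ups.

**One problem along the way:** on my first try at sliding the cup in, it tilted and wedged, and the wrist read 12 N. I backed off, released it so it stood upright again, regripped it and lifted it about 3 mm to carry it in. I never clearly felt the pins, so "against the pins" rests on the pictures and the measured position.

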